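# Press the nozzle-cleaning rods home and latch the keeper bar

## Robot

A 6-joint arm with a two-finger parallel gripper is mounted at the origin on a cart in front of the work surface, level with it; the furniture and walls round the work are solid. World frame = base frame: x ahead of the robot, y to its left, z up, the work surface at z = 0. Lengths are in m, angles in degrees, forces in N, time in s.
With the tool pointing down it reaches from about 0.35 to 0.875 m from the base axis. Payload 4.2 kg.
Tool frame: the origin (TCP) lies where the fingers leave the gripper's body, on its centre line; the fingertips stand 70 mm ahead of it and the grasp point (between the pads) lies 51 mm ahead of it; z points along the fingers, y is the direction in which the jaws open and shut (so a half turn about z gives the same grasp; the last joint's range is limited). The gripper opens to 87 mm and grips with 3 to 60 N. Pads are 19 mm wide; open, the fingers measure 117 mm over their backs; the gripper's body (75 mm by 190 mm) begins 51 mm behind the grasp point.
Start: joints at [91.02, 22.042, 0.453, 0, -68.411, -14.817], TCP at [0.149, 0.607, 0.292] pointing down, gripper open.
Joint ranges: [-179.83, 179.83], [-69.29, 118.12], [-61.27, 80.66], [-181.25, 117.63], [-171.15, -9.14], [-177.46, 177.46]. Speed limits (degrees/s): [159.86, 159.86, 180, 180, 180, 180].

## Interface

Orientations are given as a 3x3 rotation matrix whose columns are the frame's x, y, z axes.
In Python, from station import sense, capture, camera_model, finish_job gives the robot as it stands.
- The arm moves only by the shell command python3 -m inch 'ROWS'. ROWS is JSON, a list of rows, each an object with "hand": the closure, from 0 (fully open) to 1 (shut); "slide": the shift along the world's x, y, z in cm, a list of three; "yaw": the turn about the world's z in rad. A call has 1 to 10 rows; each row is the pose to reach, as a shift and turn from the pose commanded when the call began; what a row does not reach only later rows make up. A row lasts 1/8 s, in which the tool goes at most 62.5 mm and 10.7 degrees, less where a joint would pass 70% of its speed; a pose out of reach is approached as far as the arm can. A call with a gripper value outside its range is refused whole. The fingers move at their own pace and stop on an object; the grip force is fixed at half the most. Time passes only in rows, so rows that repeat a pose let the fingers close. It gives the time, the measured TCP pose, the force and the opening at its end, in the units of the state.
- sense(): the state, without advancing time (a new reading comes with each control period).
- capture(name): name is "scene" or "top" or "wrist"; returns the picture (420x560x3 uint8, blue, green, red); there is no depth.
- camera_model(name): a dict with "mtx" (3x3 intrinsics, pixels), "xyz" and "orientation" of the camera in the world; the wrist camera has in their place "tool_from_camera" (4x4, takes a point from camera to tool coordinates, whose origin is the TCP and whose axes are the flange's). Camera axes: x right, y up, looking along -z (the intrinsics and any distortion apply to the point x, -y, -z); pixel columns grow to the right and rows downward; lengths in m; the calibration is good to about 2 mm. A picture is of the moment at which its call begins: read the wrist's pose just before it. camera_model takes no time and is no camera call.
- finish_job(): hands the job in, once; it reports no verdict.
The state is a dict: "time_s": time; "joints": joint angles; "joint_velocities": joint speeds; "effort": joint torques, N m; "tcp_pos": TCP position; "ee_rot": TCP orientation; "wrist_force": force on the tool from outside, world axes, zero at the start; "moment": the same for the moment, N m; "gripper_width": opening from 0.0 (shut) to 1.0 (fully open).
Only numpy, scipy, OpenCV 4.12 (cv2) and the standard library are available. Lean on these libraries where they do the work, as an engineer would, in place of code of your own. Each camera call takes 0.05 s, during which the arm holds its last target. There are 200 camera calls.

## Task

Put the coffee machine's cleaning-rod stand in order: with the keeper bar still open, push the blue-headed and the green-headed rod gently down until each is fully home in its tube. Then swing the sprung keeper bar down over them and press its red tab until it snaps into the clip and stays shut by itself, pushing with no more than about 3.5 kg of force. Leave the tea box, the jug and the mug where they stand.

Things in the scene. Friction and masses are not known exactly. Their poses are not given: they have to be found in the camera images.
- stand: Stand for two cleaning rods, fixed to the worktop: dark steel base 76 x 210 x 14 mm (local x -38..38, y -120..90 mm). Origin on the worktop, z up, local y runs from the hinge end to the clip end. Hinge fork at y = -90 mm, 94 mm high. Clear tubes, 18 mm outside, rims 65 mm up, at y = -25 mm (blue rod) and +15 mm (green rod).
- keeper (a joint): Angle of the keeper bar (8 mm steel rod, free end 196 mm from the hinge), rad: 0 level over the rods, pi/2 upright, more leans back away from the clip. Starts 1.5 to 1.75. A light spring swings it open (past 0.5) if let go unlatched. Latched it reads about -0.03 to 0.2, by the clip's height setting.
- keeper_hinge (a point): The hinge axis of the keeper bar, mid-bar, 85 mm above the worktop. Its y axis is the direction from the hinge towards the clip (horizontal), its x axis the hinge axis.
- keeper_tab (a point): Centre of the upper face of the red finger tab at the bar's free end (22 mm across, 36 mm along the bar, 8 mm thick), 178 mm along the bar from the hinge. Its y axis points along the bar to the free end, its z axis out of the upper face, the one to push for closing.
- rod_a (a joint): Height in m of the blue-headed rod above its home position; 0 is fully home, the head resting on the 3 mm soft rubber collar of the rim. It starts 14 to 34 mm up. A seal in the tube holds it wherever it is left; pushing it takes about 6 N.
- rod_b (a joint): The same for the green-headed rod.
- rod_a_top (a point): Centre of the upper face of the blue rod's head, a disc of 16 mm diameter and 8 mm height; 76 mm above the worktop when home.
- rod_b_top (a point): The same for the green rod's head.
- tea_box: Loose red card tea box, 60 x 58 x 122 mm, standing behind the stand; origin under its centre.
- jug: Loose small steel milk jug, 58 x 85 x 68 mm, standing behind the stand; origin at its underside.
- mug: Loose white mug, 94 x 119 x 58 mm, to the right of the stand; origin at its underside.
- clip_foot (a point): Point on the base under the clip, 14 mm up, 140 mm from the hinge. The clip: two sprung jaws over a sprung rubber rest, 22 mm wide, tops 97 to 123 mm above the worktop. A screw sets its height within 26 mm; the setting is not reported, so see or feel it. Passing the jaws takes about 10 N at the tab; the rest is met about 10 mm below first touch.

How it is judged:
By the outcome, as a careful person would: the job done as asked, in the order asked, and still so for the second after the job is handed in, with the robot touching nothing.
It also fails if it takes over 54 s, if anything falls off the work surface, if the arm or the gripper's body presses on something with over 40 N, if the wrist force passes 120 N, or if a joint passes its speed limit or range.

## Working session

There is one attempt and no reset: what is moved stays moved. The work goes in short steps, Python scripts to look and compute and a shell command to move; the robot and the scene stay as the last step left them, time stands still between calls to the robot, and variables do not carry over. Pictures are saved under pics/ and viewed, about 8 in all and at most 12, crops included, and the job is handed in when it is done.

```bash
mkdir -p pics; ls; python3 - <<'E'
from station import *
import cv2
for n in("scene","top","wrist"):
    cv2.imwrite(f"pics/a_{n}.png",capture(n)); print(n,camera_model(n))
print(sense())
E
```

```text
pics
scene {'mtx': array([[394.8763603 ,   0.        , 280.88718681],
       [  0.        , 394.8763603 , 213.88033599],
       [  0.        ,   0.        ,   1.        ]]), 'xyz': array([-0.0082918 , -0.50795225,  0.62955073]), 'orientation': array([[ 0.43962195,  0.54179423, -0.7163739 ],
       [-0.89806748,  0.25236446, -0.36025959],
       [-0.01439925,  0.80173013,  0.59751273]])}
top {'mtx': array([[467.35478245,   0.        , 283.51414502],
       [  0.        , 467.35478245, 206.30559763],
       [  0.        ,   0.        ,   1.        ]]), 'xyz': array([ 0.45801034, -0.18887373,  1.04563245]), 'orientation': array([[-0.02007777,  0.98336152, -0.1805464 ],
       [-0.99976363, -0.0212536 , -0.00458023],
       [-0.00834128,  0.18041176,  0.9835558 ]])}
wrist {'mtx': array([[332.15730651,   0.        , 282.1534434 ],
       [  0.        , 332.15730651, 208.95884574],
       [  0.        ,   0.        ,   1.        ]]), 'tool_from_camera': array([[ 2.21035133e-04,  9.55498160e-01,  2.94996978e-01,
         8.06423417e-02],
       [ 9.99999962e-01, -1.61965056e-04, -2.24672848
[... 293 characters left out ...]
8844159e-02,
       -6.84128311e+01, -1.48162289e+01]), 'joint_velocities': array([ 0.03239072, -0.09811007,  0.39905205,  0.12170197,  0.0745282 ,
        0.02360535]), 'effort': array([-1.29293716e-03, -3.91053343e+01,  1.87586564e+01,  4.22233790e+00,
        1.23812733e-02, -1.41497671e-04]), 'tcp_pos': array([0.14895354, 0.60663561, 0.29142831]), 'ee_rot': array([[ 9.71117369e-01, -2.38602116e-01, -2.93421299e-04],
       [-2.38602272e-01, -9.71115976e-01, -1.64851166e-03],
       [ 1.08392261e-04,  1.67090930e-03, -9.99998598e-01]]), 'wrist_force': array([-0.55586419,  0.48008439, -0.7884503 ]), 'moment': array([0.02862487, 0.00034015, 0.0293874 ]), 'gripper_width': 1.0029877090487407}
```

View pics/a_scene.png

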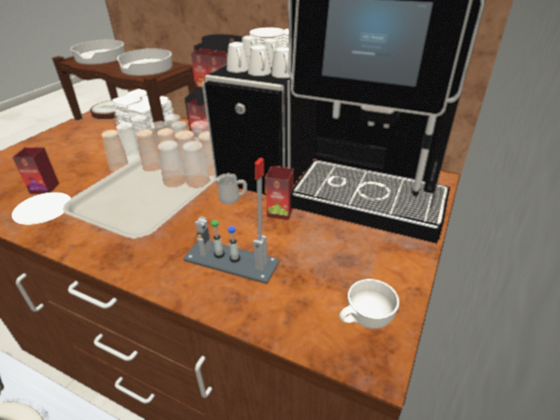

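View pics/a_top.png

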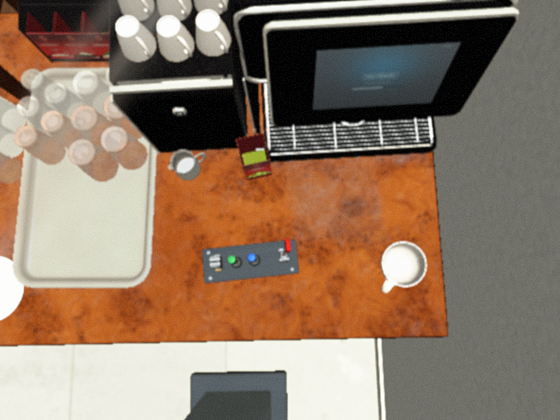

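The scene view shows the stand at about (230,262), keeper upright with its red tab at (260,168). In the top view the base spans (203..298, 240..282), with the clip at the left, the hinge at the right, green at (232,261) and blue at (252,258). I'll zoom in for measurements.

```bash
python3 - <<'E'
import cv2,numpy as np
a=cv2.imread("pics/a_top.png")[225:295,195:305]; b=cv2.imread("pics/a_scene.png")[150:285,175:285]
A=cv2.resize(a,None,fx=7,fy=7,interpolation=cv2.INTER_CUBIC)
cv2.imwrite("pics/b_top.png",A)
cv2.imwrite("pics/b_scene.png",cv2.resize(b,None,fx=4.4,fy=4.4,interpolation=cv2.INTER_CUBIC))
E
```

```text
(no output)
```

View pics/b_top.png

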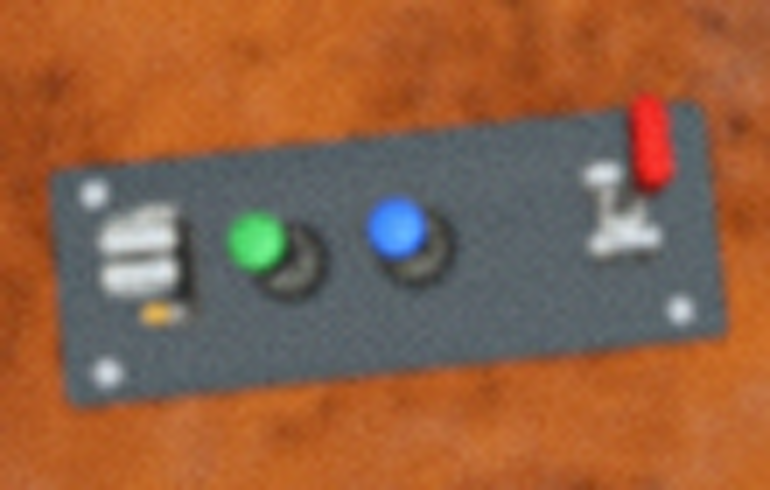

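View pics/b_scene.png

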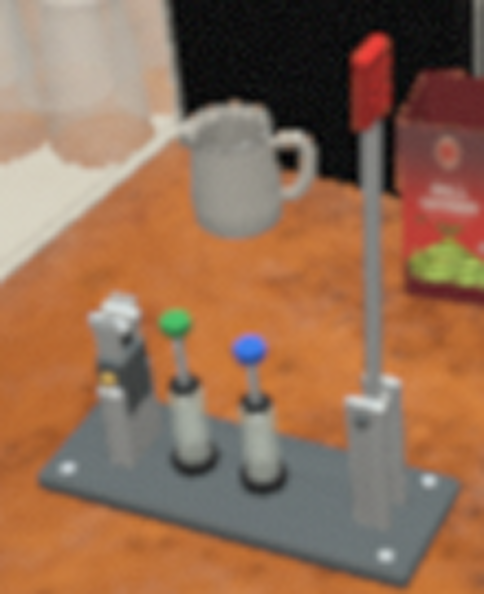

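```bash
cat >h.py <<'E'
import numpy as np
from station import camera_model
def proj(n,P,M={}):
    m=M.setdefault(n,camera_model(n)); p=(np.atleast_2d(P)-m["xyz"])@m["orientation"]
    p=p*[1,-1,-1]; q=p@m["mtx"].T; return q[:,:2]/q[:,2:]
T=lambda u,v:(194.5+(u+.5)/7,224.5+(v+.5)/7)
S=lambda u,v:(174.5+(u+.5)/4.4,149.5+(v+.5)/4.4)
def W(s,L):
    L=np.atleast_2d(np.asarray(L,float)); c,k=np.cos(s[2]),np.sin(s[2])
    return L@np.array([[c,-k,0],[k,c,0],[0,0,1]]).T+[s[0],s[1],0]
E
python3 - <<'E'
from h import *
from scipy.optimize import least_squares as ls
lt=np.array([[38,90,14],[38,-120,14],[-38,-120,14],[-38,90,14]])/1e3
pt=[T(52,172),T(703,100),T(728,332),T(72,407)]
l2=lt[[3,2,1]]; p2=[S(40,482),S(405,580),S(460,487)]
ft=lambda s:(proj("top",W(s,lt))-pt).ravel()
fs=lambda s:(proj("scene",W(s,l2))-p2).ravel()
for f in(ft,fs,lambda s:np.r_[ft(s),fs(s)]):
    r=ls(f,[.45,-.15,0]); print(r.x,r.fun.round(1))
s=r.x; np.save("s.npy",s)
for n,y,a,b in(("blue",-.025,T(398,228),S(249,350)),("green",.015,T(256,241),S(175,322))):
    f=lambda z:np.r_[(proj("top",W(s,[0,y,z[0]]))-a)[0],(proj("scene",W(s,[0,y,z[0]]))-b)[0]]
    r=ls(f,[.1]); print(n,"top z",r.x+.004,r.fun.round(1),W(s,[0,y,0]))
# tab angle: bar end/tab centre
f=lambda q:np.r_[(proj("scene",W(s,[0,-.09+.178*np.cos(q[0]),.085+.178*np.sin(q[0])]))-S(372,82))[0],(proj("top",W(s,[0,-.09+.178*np.cos(q[0]),.085+.178*np.sin(q[0])]))-T(651,142))[0]]
r=ls(f,[1.6]);print("keeper",r.x,r.fun.round(1))
for z in(.097,.110,.123): print(z,[(( p-np.array([175,150]))*4.4).round() for p in proj("scene",W(s,[[0,.05,z],[-.011,.05,z],[.011,.05,z]]))],((proj("top",W(s,[0,.05,z]))-[195,225])*7).round())
print("hinge",W(s,[0,-.09,.085]),"clip",W(s,[0,.05,.014]))
E
```

```text
[ 0.5264056  -0.09335554  0.0906221 ] [-0.8 -0.5  0.6 -0.7  1.   0.5 -0.9  0.6]
[ 0.52734056 -0.0944673   0.07764877] [-1.4 -0.8  0.3  1.1  1.1 -0.9]
[ 0.5266564  -0.09378642  0.08760113] [-0.5 -0.7  0.9 -0.7  1.2  0.6 -0.7  0.3 -1.9 -0.4  0.3  0.9  0.7 -1.2]
blue top z [0.10753937] [ 0.4 -0.2 -0.1 -0. ] [[ 0.52884363 -0.11869056  0.        ]]
green top z [0.11406476] [ 0.5 -0.1 -0.3 -0. ] [[ 0.52534407 -0.07884394  0.        ]]
keeper [1.61263332] [-0.4  1.7  0.1  0.4]
0.097 [array([113., 326.]), array([102., 339.]), array([124., 313.])] [[141. 253.]]
0.11 [array([109., 305.]), array([ 98., 318.]), array([121., 293.])] [[134. 250.]]
0.123 [array([106., 284.]), array([ 94., 297.]), array([117., 272.])] [[127. 247.]]
hinge [[ 0.53453042 -0.18344131  0.085     ]] clip [[ 0.52228195 -0.04397815  0.014     ]]
```

Stand yaw is about 5°; blue head top is near 107 mm, green near 112 mm, keeper at about 1.61 rad and clip top near 110 mm. First I move above the clip side, closing the hand and turning the tool so its camera faces away from the keeper.

```bash
python3 -m inch '[{"hand":1,"slide":[4,-5.5,1],"yaw":0.18},{"hand":1,"slide":[8,-11,2],"yaw":0.36},{"hand":1,"slide":[12,-16.5,2],"yaw":0.54},{"hand":1,"slide":[15,-22,2],"yaw":0.72},{"hand":1,"slide":[19,-28,2],"yaw":0.9},{"hand":1,"slide":[19,-28,2],"yaw":0.9}]'; python3 -c "
from station import sense;s=sense();print(s['joints'],s['gripper_width'],s['wrist_force'])"
```

```text
time_s: 0.9
tcp_pos: [0.3398, 0.3244, 0.3123]
ee_rot: [[0.791, 0.612, -0.0], [0.612, -0.791, -0.0], [-0.0, -0.0, -1.0]]
wrist_force: [-0.1, 0.4, -0.3]
gripper_width: 0.404
[ 6.35581018e+01  5.82388176e+00 -1.84640911e+01 -6.84407175e-03
 -6.57209912e+01  6.41686931e+01] 0.4038633988510737 [-0.1142263   0.39535389 -0.26496833]
```

```bash
python3 -m inch '[{"hand":1,"slide":[4,-6,0],"yaw":0.17},{"hand":1,"slide":[8,-11,0],"yaw":0.34},{"hand":1,"slide":[11,-16,0],"yaw":0.51},{"hand":1,"slide":[14,-21,0],"yaw":0.68},{"hand":1,"slide":[17,-27,0],"yaw":0.82},{"hand":1,"slide":[18.5,-32,0],"yaw":0.88},{"hand":1,"slide":[18.5,-32,0],"yaw":0.88},{"hand":1,"slide":[18.5,-32,0],"yaw":0.88}]'; python3 -c "
from station import sense,capture;import cv2
s=sense();print(s['joints'],s['tcp_pos'],s['gripper_width'],s['wrist_force'])
cv2.imwrite('pics/c.png',capture('wrist'))"
```

```text
time_s: 1.9
tcp_pos: [0.5244, 0.0047, 0.3116]
ee_rot: [[0.036, 0.999, -0.001], [0.999, -0.036, -0.0], [-0.0, -0.001, -1.0]]
wrist_force: [0.1, 0.8, -0.5]
gripper_width: 0.009
[ 1.82588088e+01  1.14350546e+01 -1.17344900e+01  9.20287597e-04
 -6.69049650e+01  1.59676152e+02] [0.52438835 0.0047307  0.31156873] 0.008668420772016449 [ 0.14849639  0.8137144  -0.47350158]
```

View pics/c.png

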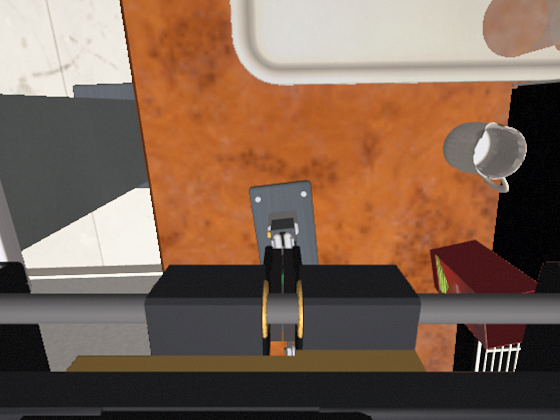

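The wrist view shows the clip end's base corners at (250,188) and (311,181), the clip at (283,230), and the wide side of the body along world x, clear of the keeper. I'll check the pose estimate against the corners.

```bash
python3 - <<'E'
from h import *
from station import sense
s=sense();m=camera_model("wrist");st=np.load("s.npy");X=m["tool_from_camera"]
R=s["ee_rot"]@X[:3,:3];c=s["tcp_pos"]+s["ee_rot"]@X[:3,3]
for (u,v),l in(((250,188),(-.038,.09,.014)),((311,181),(.038,.09,.014))):
    d=R@(np.linalg.inv(m["mtx"])@[u,v,1]*[1,-1,-1]); print((c+d*(.014-c[2])/d[2]).round(4),W(st,l).round(4))
E
```

```text
[ 0.4837 -0.006   0.014 ] [[ 0.4809 -0.0075  0.014 ]]
[5.574e-01 1.000e-04 1.400e-02] [[ 0.5566 -0.0008  0.014 ]]
```

```bash
python3 -m inch '[{"hand":1,"slide":[0.3,-5,-4],"yaw":0},{"hand":1,"slide":[0.5,-10,-8],"yaw":0},{"hand":1,"slide":[0.5,-12.2,-11],"yaw":0},{"hand":1,"slide":[0.5,-12.2,-11],"yaw":0},{"hand":1,"slide":[0.5,-12.2,-11],"yaw":0}]'; python3 -m inch '[{"hand":1,"slide":[0,0,-1],"yaw":0},{"hand":1,"slide":[0,0,-2],"yaw":0},{"hand":1,"slide":[0,0,-2.7],"yaw":0},{"hand":1,"slide":[0,0,-3],"yaw":0},{"hand":1,"slide":[0,0,-3],"yaw":0}]'; python3 -c "
from station import sense,capture;import cv2
s=sense();print(s['joints'],s['tcp_pos'],s['wrist_force'])"
```

```text
time_s: 2.58
tcp_pos: [0.5297, -0.114, 0.2033]
ee_rot: [[0.03, 1.0, 0.002], [1.0, -0.03, -0.0], [-0.0, 0.002, -1.0]]
wrist_force: [0.3, 0.9, 0.0]
gripper_width: 0.002
time_s: 3.2
tcp_pos: [0.5291, -0.1149, 0.1722]
ee_rot: [[0.031, 1.0, 0.0], [1.0, -0.031, -0.0], [-0.0, 0.0, -1.0]]
wrist_force: [-0.6, 0.3, -0.6]
gripper_width: 0.009
[ 4.91027212e+00  2.08806143e+01 -2.06121567e+01  3.19228915e-03
 -4.84975815e+01  1.73289807e+02] [ 0.52911366 -0.11494195  0.17219166] [-0.62112766  0.34456095 -0.60787428]
```

```bash
for i in 1; do python3 -m inch '[{"hand":1,"slide":[0,-0.3,-0.2],"yaw":0},{"hand":1,"slide":[0,-0.3,-0.6],"yaw":0},{"hand":1,"slide":[0,-0.3,-0.8],"yaw":0},{"hand":1,"slide":[0,-0.3,-0.8],"yaw":0}]'; done; python3 -c "
from station import sense,capture;import cv2,numpy as np
print(sense()['joints'])
b=capture('scene')[150:285,175:285]
cv2.imwrite('pics/d.png',cv2.resize(b,None,fx=4.4,fy=4.4,interpolation=cv2.INTER_CUBIC))"
```

```text
time_s: 3.7
tcp_pos: [0.5298, -0.118, 0.165]
ee_rot: [[0.031, 1.0, 0.002], [1.0, -0.031, 0.0], [0.0, 0.002, -1.0]]
wrist_force: [0.2, 3.6, 5.1]
gripper_width: 0.004
[ 4.57000979e+00  2.14670782e+01 -2.09509086e+01  3.71714576e-03
 -4.74506097e+01  1.73630751e+02]
```

View pics/d.png

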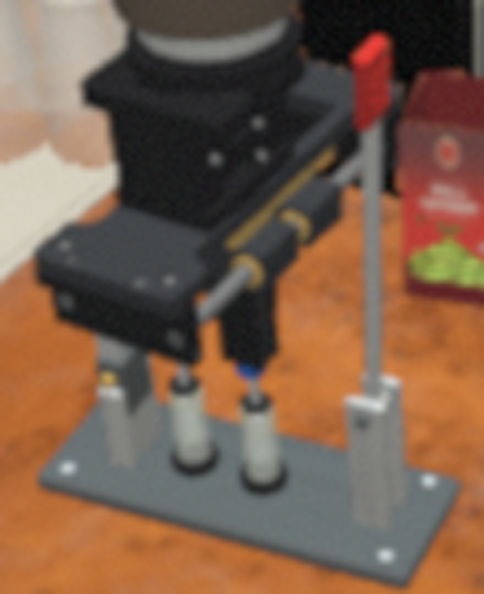

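The fingers sit on the blue head (5 N); everything else is clear. Pushing down.

```bash
python3 -m inch '[{"hand":1,"slide":[0,0,-0.3],"yaw":0},{"hand":1,"slide":[0,0,-0.6],"yaw":0},{"hand":1,"slide":[0,0,-0.9],"yaw":0},{"hand":1,"slide":[0,0,-1.2],"yaw":0},{"hand":1,"slide":[0,0,-1.5],"yaw":0},{"hand":1,"slide":[0,0,-1.5],"yaw":0}]'; for i in 1; do python3 -m inch '[{"hand":1,"slide":[0,0,-0.15],"yaw":0},{"hand":1,"slide":[0,0,-0.3],"yaw":0},{"hand":1,"slide":[0,0,-0.3],"yaw":0}]'; done
```

```text
time_s: 4.5
tcp_pos: [0.5297, -0.118, 0.1497]
ee_rot: [[0.031, 1.0, 0.002], [1.0, -0.031, 0.0], [0.0, 0.002, -1.0]]
wrist_force: [-0.0, 3.2, 4.0]
gripper_width: 0.003
time_s: 4.88
tcp_pos: [0.5298, -0.118, 0.1468]
ee_rot: [[0.031, 1.0, 0.002], [1.0, -0.031, 0.0], [0.0, 0.002, -1.0]]
wrist_force: [0.9, 1.8, 4.2]
gripper_width: 0.006
```

```bash
python3 -m inch '[{"hand":1,"slide":[0,0,-0.1],"yaw":0},{"hand":1,"slide":[0,0,-0.1],"yaw":0}]';  python3 -m inch '[{"hand":1,"slide":[0,0,-0.05],"yaw":0},{"hand":1,"slide":[0,0,-0.05],"yaw":0}]'
```

```text
time_s: 5.12
tcp_pos: [0.5297, -0.118, 0.1459]
ee_rot: [[0.031, 1.0, 0.002], [1.0, -0.031, 0.0], [0.0, 0.002, -1.0]]
wrist_force: [1.0, 3.4, 5.9]
gripper_width: 0.004
time_s: 5.38
tcp_pos: [0.5298, -0.118, 0.1456]
ee_rot: [[0.031, 1.0, 0.002], [1.0, -0.031, -0.0], [0.0, 0.002, -1.0]]
wrist_force: [-0.6, 3.2, 6.6]
gripper_width: 0.01
```

```bash
python3 -m inch '[{"hand":1,"slide":[0,0,-0.06],"yaw":0},{"hand":1,"slide":[0,0,-0.06],"yaw":0}]';  python3 -m inch '[{"hand":1,"slide":[0,0,-0.06],"yaw":0},{"hand":1,"slide":[0,0,-0.06],"yaw":0}]'|grep -E 'pos|for'
```

```text
time_s: 5.62
tcp_pos: [0.5298, -0.1179, 0.1453]
ee_rot: [[0.031, 1.0, 0.002], [1.0, -0.031, -0.0], [-0.0, 0.002, -1.0]]
wrist_force: [-0.3, 3.5, 8.4]
gripper_width: 0.004
tcp_pos: [0.5298, -0.118, 0.145]
wrist_force: [-1.5, 3.6, 9.8]
```

```bash
python3 -m inch '[{"hand":1,"slide":[0,0,-0.06],"yaw":0},{"hand":1,"slide":[0,0,-0.06],"yaw":0}]'|grep -E 'pos|for';  python3 -m inch '[{"hand":1,"slide":[0,0,2],"yaw":0},{"hand":1,"slide":[0,0,5.5],"yaw":0},{"hand":1,"slide":[0,2,5.5],"yaw":0},{"hand":1,"slide":[-0.4,4,5.5],"yaw":0},{"hand":1,"slide":[-0.4,4,5.5],"yaw":0},{"hand":1,"slide":[-0.4,4,4],"yaw":0},{"hand":1,"slide":[-0.4,4,4],"yaw":0}]'|grep -E 'pos|for'
```

```text
tcp_pos: [0.5298, -0.1179, 0.1447]
wrist_force: [-2.0, 3.3, 11.9]
tcp_pos: [0.5238, -0.0787, 0.1808]
wrist_force: [-0.4, 0.4, -0.4]
```

```bash
python3 -m inch '[{"hand":1,"slide":[0.15,0,-0.5],"yaw":0},{"hand":1,"slide":[0.15,0,-1],"yaw":0},{"hand":1,"slide":[0.15,0,-1],"yaw":0}]'|grep -E 'pos|for';python3 -m inch '[{"hand":1,"slide":[0,0,-0.3],"yaw":0},{"hand":1,"slide":[0,0,-0.6],"yaw":0},{"hand":1,"slide":[0,0,-0.9],"yaw":0},{"hand":1,"slide":[0,0,-1.2],"yaw":0},{"hand":1,"slide":[0,0,-1.5],"yaw":0},{"hand":1,"slide":[0,0,-1.8],"yaw":0},{"hand":1,"slide":[0,0,-2.1],"yaw":0},{"hand":1,"slide":[0,0,-2.1],"yaw":0}]'|grep -E 'pos|for'
```

```text
tcp_pos: [0.5265, -0.0784, 0.1728]
wrist_force: [-0.1, 0.2, 0.3]
tcp_pos: [0.5267, -0.0783, 0.1523]
wrist_force: [-1.1, 0.7, 3.8]
```

```bash
python3 -m inch '[{"hand":1,"slide":[0,0,-0.15],"yaw":0},{"hand":1,"slide":[0,0,-0.3],"yaw":0},{"hand":1,"slide":[0,0,-0.3],"yaw":0}]'|grep -E 'pos|for';python3 -m inch '[{"hand":1,"slide":[0,0,-0.1],"yaw":0},{"hand":1,"slide":[0,0,-0.1],"yaw":0}]'|grep -E 'pos|for'
```

```text
tcp_pos: [0.5267, -0.0783, 0.1494]
wrist_force: [-1.8, -0.6, 5.4]
tcp_pos: [0.5267, -0.0783, 0.1484]
wrist_force: [-1.5, -0.5, 5.2]
```

```bash
python3 -m inch '[{"hand":1,"slide":[0,0,-0.2],"yaw":0},{"hand":1,"slide":[0,0,-0.2],"yaw":0}]'|grep -E 'pos|for';python3 -m inch '[{"hand":1,"slide":[0,0,-0.1],"yaw":0},{"hand":1,"slide":[0,0,-0.1],"yaw":0}]'|grep -E 'pos|for';python3 -m inch '[{"hand":1,"slide":[0,0,-0.06],"yaw":0},{"hand":1,"slide":[0,0,-0.06],"yaw":0}]'|grep -E 'pos|for'
```

```text
tcp_pos: [0.5267, -0.0783, 0.1463]
wrist_force: [-2.2, -0.5, 4.9]
tcp_pos: [0.5267, -0.0783, 0.1455]
wrist_force: [-2.5, -1.5, 6.4]
tcp_pos: [0.5267, -0.0783, 0.1453]
wrist_force: [-3.2, -1.3, 8.5]
```

```bash
python3 -m inch '[{"hand":1,"slide":[0,0,-0.12],"yaw":0},{"hand":1,"slide":[0,0,-0.12],"yaw":0}]'|grep -E 'pos|for'; python3 -m inch '[{"hand":1,"slide":[0,0,2],"yaw":0},{"hand":1,"slide":[0,3,6],"yaw":0},{"hand":1,"slide":[0,8,12],"yaw":0},{"hand":1,"slide":[0,12,18],"yaw":0},{"hand":1,"slide":[0,12,18],"yaw":0}]'; python3 -c "
from station import sense,capture;import cv2,numpy as np
print(sense()['joints'])
b=capture('scene')[150:285,175:285]
cv2.imwrite('pics/e.png',cv2.resize(b,None,fx=4.4,fy=4.4,interpolation=cv2.INTER_CUBIC))"
```

```text
tcp_pos: [0.5267, -0.0783, 0.1446]
wrist_force: [-4.4, -1.9, 10.5]
time_s: 10.62
tcp_pos: [0.5276, 0.0441, 0.3263]
ee_rot: [[0.029, 1.0, 0.006], [1.0, -0.029, 0.003], [0.003, 0.006, -1.0]]
wrist_force: [-0.5, 0.0, 0.0]
gripper_width: 0.006
[ 2.23463375e+01  1.11802299e+01 -9.89700027e+00  5.89025614e-03
 -6.85225099e+01  1.55962033e+02]
```

View pics/e.png

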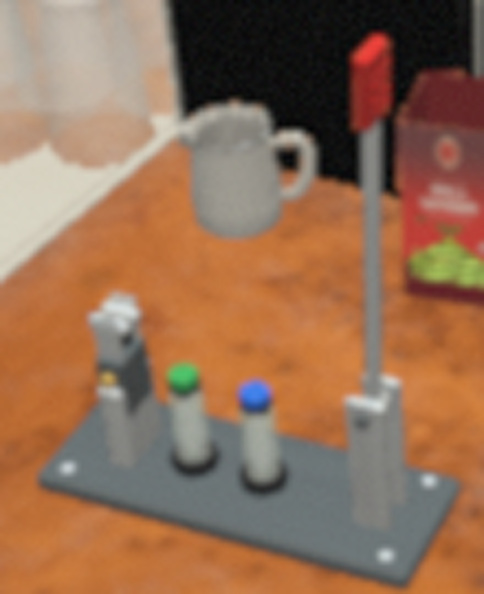

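Both heads are now seated on their tubes: green at (183,378) and blue at (254,394) in the crop. Next I turn the tool half round, away from the machine, and go behind the keeper.

```bash
python3 -m inch '[{"hand":1,"slide":[-4,0,3],"yaw":-0.17},{"hand":1,"slide":[-7.5,0,5.5],"yaw":-0.34},{"hand":1,"slide":[-7.5,0,5.5],"yaw":-0.51},{"hand":1,"slide":[-7.5,0,5.5],"yaw":-0.68},{"hand":1,"slide":[-7.5,0,5.5],"yaw":-0.85},{"hand":1,"slide":[-7.5,0,5.5],"yaw":-1.02},{"hand":1,"slide":[-7.5,0,5.5],"yaw":-1.19},{"hand":1,"slide":[-7.5,0,5.5],"yaw":-1.36},{"hand":1,"slide":[-7.5,0,5.5],"yaw":-1.53},{"hand":1,"slide":[-7.5,0,5.5],"yaw":-1.53}]'; python3 -m inch '[{"hand":1,"slide":[0,0,0],"yaw":-0.17},{"hand":1,"slide":[0,0,0],"yaw":-0.34},{"hand":1,"slide":[0,0,0],"yaw":-0.51},{"hand":1,"slide":[0,0,0],"yaw":-0.68},{"hand":1,"slide":[0,-4,0],"yaw":-0.85},{"hand":1,"slide":[0,-8,0],"yaw":-1.02},{"hand":1,"slide":[0,-12,0],"yaw":-1.19},{"hand":1,"slide":[0,-16,0],"yaw":-1.36},{"hand":1,"slide":[0,-20,0],"yaw":-1.5},{"hand":1,"slide":[0,-20,0],"yaw":-1.5}]';python3 -c "
from station import sense
print(sense()['joints'])"
```

```text
time_s: 11.92
tcp_pos: [0.4515, 0.0418, 0.377]
ee_rot: [[1.0, 0.011, -0.001], [0.011, -1.0, -0.0], [-0.001, 0.0, -1.0]]
wrist_force: [0.7, -1.2, -0.2]
gripper_width: 0.005
time_s: 13.18
tcp_pos: [0.4513, -0.16, 0.3771]
ee_rot: [[0.078, -0.997, -0.001], [-0.997, -0.078, 0.0], [-0.0, 0.001, -1.0]]
wrist_force: [-0.5, 1.0, -0.4]
gripper_width: 0.007
[-3.27984143e-02  4.51546398e+00 -1.05805867e+01 -8.94387403e-03
 -7.49850898e+01  4.53325289e+00]
```

```bash
python3 -m inch '[{"hand":1,"slide":[0,-5,0],"yaw":0},{"hand":1,"slide":[3,-9,0],"yaw":0},{"hand":1,"slide":[8.9,-9,0],"yaw":0},{"hand":1,"slide":[8.9,-9,-4],"yaw":0},{"hand":1,"slide":[8.9,-9,-6.2],"yaw":0},{"hand":1,"slide":[8.9,-9,-6.2],"yaw":0}]'|grep -E 'pos|for'; python3 -m inch '[{"hand":1,"slide":[-0.2,2,0],"yaw":0},{"hand":1,"slide":[-0.3,3,0],"yaw":0},{"hand":1,"slide":[-0.4,4,0],"yaw":0},{"hand":1,"slide":[-0.4,5,0],"yaw":0},{"hand":1,"slide":[-0.4,5,0],"yaw":0}]'|grep -E 'pos|for';python3 -c "
from station import sense,capture;import cv2,numpy as np
print(sense()['joints'])
b=capture('scene')[130:285,175:305]
cv2.imwrite('pics/f.png',cv2.resize(b,None,fx=3.8,fy=3.8,interpolation=cv2.INTER_CUBIC))"
```

```text
tcp_pos: [0.54, -0.2472, 0.3136]
wrist_force: [0.2, 0.7, -0.6]
tcp_pos: [0.5366, -0.1973, 0.3165]
wrist_force: [-0.2, -1.0, -0.3]
[-3.95772193e+00  1.59035894e+01 -5.01967888e+00 -2.95701924e-03
 -6.90446494e+01  8.61412586e+00]
```

View pics/f.png

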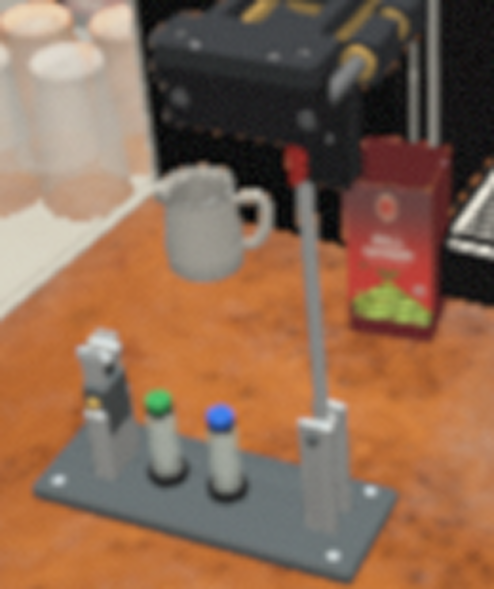

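```bash
python3 - <<'E'
import numpy as np
from station import sense
p=sense()["tcp_pos"]; st=np.load("s.npy"); st[0]+=.001
h=np.array([.5345,-.1834]);d=np.array([-.0875,.996])
for t in np.r_[np.arange(1.45,.24,-.1),.25,.2]:
    r=np.interp(t,[.7,1.45],[.185,.166])
    e=r*np.cos(t)-.004*np.sin(t)-.0095; z=.085+r*np.sin(t)+.004*np.cos(t)+.07
    q=np.r_[h+d*e,z]; print(round(t,2),((q-p)*100).round(1),z.round(3))
E
```

```text
1.45 [-0.3  2.1  0.4] 0.32
1.35 [-0.4  3.8  0.4] 0.32
1.25 [-0.6  5.5  0.2] 0.319
1.15 [-0.7  7.2 -0.1] 0.315
1.05 [-0.9  8.9 -0.7] 0.31
0.95 [-1.  10.5 -1.4] 0.303
0.85 [-1.1 12.1 -2.3] 0.294
0.75 [-1.3 13.6 -3.3] 0.283
0.65 [-1.4 14.9 -4.6] 0.27
0.55 [-1.5 16.  -6.1] 0.255
0.45 [-1.6 16.9 -7.7] 0.239
0.35 [-1.6 17.7 -9.4] 0.222
0.25 [ -1.7  18.2 -11.2] 0.205
0.25 [ -1.7  18.2 -11.2] 0.205
0.2 [ -1.7  18.5 -12.1] 0.196
```

```bash
python3 -m inch '[{"hand":1,"slide":[-0.3,2.1,0.4],"yaw":0},{"hand":1,"slide":[-0.4,3.8,0.4],"yaw":0},{"hand":1,"slide":[-0.6,5.5,0.2],"yaw":0},{"hand":1,"slide":[-0.7,7.2,-0.1],"yaw":0},{"hand":1,"slide":[-0.9,8.9,-0.7],"yaw":0},{"hand":1,"slide":[-1,10.5,-1.4],"yaw":0},{"hand":1,"slide":[-1.1,12.1,-2.3],"yaw":0},{"hand":1,"slide":[-1.2,12.8,-2.8],"yaw":0},{"hand":1,"slide":[-1.3,13.6,-3.3],"yaw":0},{"hand":1,"slide":[-1.3,13.6,-3.3],"yaw":0}]'|grep -E 'pos|for';python3 -c "
from station import sense,capture;import cv2,numpy as np
print(sense()['joints'])
b=capture('scene')[130:285,175:305]
cv2.imwrite('pics/g.png',cv2.resize(b,None,fx=3.8,fy=3.8,interpolation=cv2.INTER_CUBIC))"
```

```text
tcp_pos: [0.5233, -0.0617, 0.2827]
wrist_force: [-0.4, 0.2, 0.3]
[ 1.09272398e+01  1.29514281e+01 -1.40655445e+01 -1.33602460e-02
 -6.30290369e+01 -6.31341060e+00]
```

View pics/g.png

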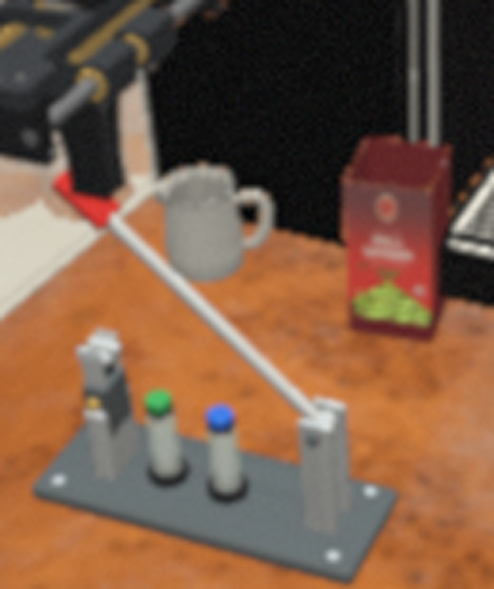

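The bar is swinging down cleanly with the fingers on the tab (pixel (88,200)), aligned with the clip. Continuing to about 0.35 rad.

```bash
python3 -m inch '[{"hand":1,"slide":[-0.1,0.7,-0.6],"yaw":0},{"hand":1,"slide":[-0.1,1.3,-1.3],"yaw":0},{"hand":1,"slide":[-0.2,1.9,-2],"yaw":0},{"hand":1,"slide":[-0.2,2.4,-2.8],"yaw":0},{"hand":1,"slide":[-0.3,2.9,-3.6],"yaw":0},{"hand":1,"slide":[-0.3,3.3,-4.4],"yaw":0},{"hand":1,"slide":[-0.3,3.7,-5.2],"yaw":0},{"hand":1,"slide":[-0.3,4.1,-6.1],"yaw":0},{"hand":1,"slide":[-0.3,4.1,-6.1],"yaw":0}]'|grep -E 'pos|for'; python3 -m inch '[{"hand":1,"slide":[0,0.2,-0.4],"yaw":0},{"hand":1,"slide":[0,0.3,-0.8],"yaw":0},{"hand":1,"slide":[0,0.3,-0.8],"yaw":0}]'|grep -E 'pos|for'; python3 -m inch '[{"hand":1,"slide":[0,0.1,-0.3],"yaw":0},{"hand":1,"slide":[0,0.2,-0.6],"yaw":0},{"hand":1,"slide":[0,0.2,-0.6],"yaw":0}]'|grep -E 'pos|for'
```

```text
tcp_pos: [0.5202, -0.0209, 0.2212]
wrist_force: [-0.4, -0.9, -0.1]
tcp_pos: [0.5206, -0.018, 0.214]
wrist_force: [0.0, -0.4, -0.6]
tcp_pos: [0.5205, -0.016, 0.2079]
wrist_force: [0.1, -0.0, 0.2]
```

```bash
for k in 1; do python3 -m inch '[{"hand":1,"slide":[0,0.1,-0.3],"yaw":0},{"hand":1,"slide":[0,0.1,-0.3],"yaw":0}]'|grep -E 'pos|for'; python3 -m inch '[{"hand":1,"slide":[0,0,-0.3],"yaw":0},{"hand":1,"slide":[0,0,-0.3],"yaw":0}]'|grep -E 'pos|for'; python3 -m inch '[{"hand":1,"slide":[0,0,-0.3],"yaw":0},{"hand":1,"slide":[0,0,-0.3],"yaw":0}]'|grep -E 'pos|for'; done
```

```text
tcp_pos: [0.5205, -0.015, 0.2049]
wrist_force: [0.7, 0.7, 0.0]
tcp_pos: [0.5205, -0.015, 0.2019]
wrist_force: [-0.3, -0.5, 0.6]
tcp_pos: [0.5205, -0.0151, 0.1989]
wrist_force: [1.1, 0.5, -0.1]
```

```bash
for k in 1; do python3 -m inch '[{"hand":1,"slide":[0,0,-0.3],"yaw":0},{"hand":1,"slide":[0,0,-0.3],"yaw":0}]'|grep -E 'pos|for'; python3 -m inch '[{"hand":1,"slide":[0,0,-0.2],"yaw":0},{"hand":1,"slide":[0,0,-0.2],"yaw":0}]'|grep -E 'pos|for'; python3 -m inch '[{"hand":1,"slide":[0,0,-0.2],"yaw":0},{"hand":1,"slide":[0,0,-0.2],"yaw":0}]'|grep -E 'pos|for'; done; python3 -c "
from station import sense,capture;import cv2,numpy as np
b=capture('scene')[130:285,155:285]
cv2.imwrite('pics/i.png',cv2.resize(b,None,fx=3.8,fy=3.8,interpolation=cv2.INTER_CUBIC))"
```

```text
tcp_pos: [0.5204, -0.0151, 0.1959]
wrist_force: [0.2, -0.2, 0.4]
tcp_pos: [0.5205, -0.0151, 0.194]
wrist_force: [0.7, -0.4, -0.0]
tcp_pos: [0.5205, -0.0151, 0.192]
wrist_force: [0.1, 0.4, 0.3]
```

View pics/i.png

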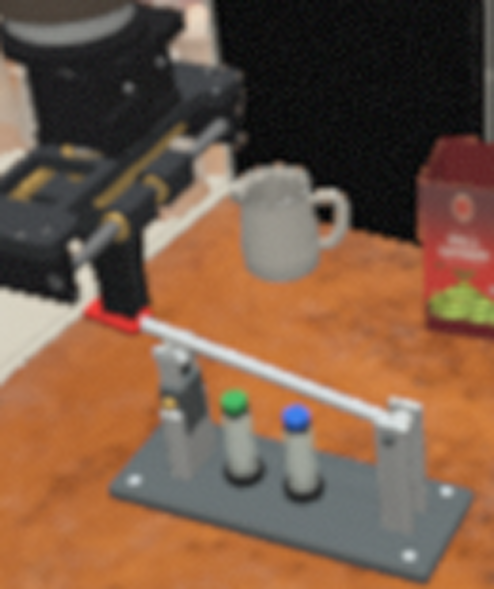

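The bar (tab at (115,318)) is just above the clip jaws at (172,350). Continuing in small steps, watching the force.

```bash
for k in 1; do python3 -m inch '[{"hand":1,"slide":[0,0,-0.2],"yaw":0},{"hand":1,"slide":[0,0,-0.2],"yaw":0}]'|grep -E 'pos|for'; python3 -m inch '[{"hand":1,"slide":[0,0,-0.2],"yaw":0},{"hand":1,"slide":[0,0,-0.2],"yaw":0}]'|grep -E 'pos|for'; python3 -m inch '[{"hand":1,"slide":[0,0,-0.2],"yaw":0},{"hand":1,"slide":[0,0,-0.2],"yaw":0}]'|grep -E 'pos|for'; done
```

```text
tcp_pos: [0.5205, -0.0151, 0.19]
wrist_force: [0.1, -0.1, -0.4]
tcp_pos: [0.5205, -0.0151, 0.188]
wrist_force: [0.8, 0.6, -0.1]
tcp_pos: [0.5206, -0.015, 0.1861]
wrist_force: [1.2, 0.6, 1.7]
```

```bash
for k in 1; do python3 -m inch '[{"hand":1,"slide":[0,0,-0.2],"yaw":0},{"hand":1,"slide":[0,0,-0.2],"yaw":0}]'|grep -E 'pos|for'; python3 -m inch '[{"hand":1,"slide":[0,0,-0.2],"yaw":0},{"hand":1,"slide":[0,0,-0.2],"yaw":0}]'|grep -E 'pos|for'; python3 -m inch '[{"hand":1,"slide":[0,0,-0.2],"yaw":0},{"hand":1,"slide":[0,0,-0.2],"yaw":0}]'|grep -E 'pos|for'; done
```

```text
tcp_pos: [0.5206, -0.0148, 0.1848]
wrist_force: [-0.6, 1.8, 4.9]
tcp_pos: [0.5206, -0.0146, 0.1832]
wrist_force: [-1.6, 2.5, 7.0]
tcp_pos: [0.5207, -0.0145, 0.1811]
wrist_force: [-2.4, 2.7, 6.3]
```

```bash
for k in 1; do python3 -m inch '[{"hand":1,"slide":[0,0,-0.2],"yaw":0},{"hand":1,"slide":[0,0,-0.2],"yaw":0}]'|grep -E 'pos|for'; python3 -m inch '[{"hand":1,"slide":[0,0,-0.2],"yaw":0},{"hand":1,"slide":[0,0,-0.2],"yaw":0}]'|grep -E 'pos|for'; python3 -m inch '[{"hand":1,"slide":[0,0,-0.15],"yaw":0},{"hand":1,"slide":[0,0,-0.15],"yaw":0}]'|grep -E 'pos|for'; done
```

```text
tcp_pos: [0.5208, -0.0145, 0.179]
wrist_force: [-1.6, 3.0, 5.0]
tcp_pos: [0.5208, -0.0144, 0.1771]
wrist_force: [-1.4, 3.8, 6.8]
tcp_pos: [0.5209, -0.0147, 0.1751]
wrist_force: [-0.7, 1.7, 3.7]
```

```bash
for k in 1; do python3 -m inch '[{"hand":1,"slide":[0,0,-0.15],"yaw":0},{"hand":1,"slide":[0,0,-0.15],"yaw":0}]'|grep -E 'pos|for'; python3 -m inch '[{"hand":1,"slide":[0,0,-0.15],"yaw":0},{"hand":1,"slide":[0,0,-0.15],"yaw":0}]'|grep -E 'pos|for';  done
```

```text
tcp_pos: [0.5201, -0.0153, 0.1725]
wrist_force: [-0.2, 0.4, 0.0]
tcp_pos: [0.5202, -0.0153, 0.1712]
wrist_force: [-0.4, 0.2, 0.5]
```

The force dropped to zero, which suggests a snap. I'll press on lightly to feel the rest.

```bash
for k in 1; do python3 -m inch '[{"hand":1,"slide":[0,0,-0.15],"yaw":0},{"hand":1,"slide":[0,0,-0.15],"yaw":0}]'|grep -E 'pos|for'; python3 -m inch '[{"hand":1,"slide":[0,0,-0.15],"yaw":0},{"hand":1,"slide":[0,0,-0.15],"yaw":0}]'|grep -E 'pos|for';  done
```

```text
tcp_pos: [0.5202, -0.0152, 0.1703]
wrist_force: [-2.4, 0.4, 4.4]
tcp_pos: [0.5203, -0.0151, 0.1694]
wrist_force: [-4.3, 0.8, 7.9]
```

```bash
for k in 1; do python3 -m inch '[{"hand":1,"slide":[0,0,-0.2],"yaw":0},{"hand":1,"slide":[0,0,-0.2],"yaw":0}]'|grep -E 'pos|for'; python3 -m inch '[{"hand":1,"slide":[0,0,-0.15],"yaw":0},{"hand":1,"slide":[0,0,-0.15],"yaw":0}]'|grep -E 'pos|for';  done
```

```text
tcp_pos: [0.5203, -0.015, 0.1682]
wrist_force: [-5.1, 1.2, 12.4]
tcp_pos: [0.5203, -0.015, 0.1673]
wrist_force: [-6.8, 2.6, 16.0]
```

Firmly on the rest at 16 N. Releasing slowly, backing off, and checking.

```bash
python3 -m inch '[{"hand":1,"slide":[0,0,0.3],"yaw":0},{"hand":1,"slide":[0,0,0.6],"yaw":0},{"hand":1,"slide":[0,0,2],"yaw":0},{"hand":1,"slide":[0,2,6],"yaw":0},{"hand":1,"slide":[0,6,12],"yaw":0},{"hand":1,"slide":[-3,12,14],"yaw":0},{"hand":1,"slide":[-3,18,16],"yaw":0},{"hand":1,"slide":[-3,18,16],"yaw":0},{"hand":1,"slide":[-3,18,16],"yaw":0},{"hand":1,"slide":[-3,18,16],"yaw":0}]'; python3 -c "
from station import sense,capture;import cv2,numpy as np
a=capture('scene'); cv2.imwrite('pics/j.png',cv2.resize(a[130:285,175:305],None,fx=3.8,fy=3.8,interpolation=cv2.INTER_CUBIC)); cv2.imwrite('pics/k.png',capture('top'))"
```

```text
time_s: 24.32
tcp_pos: [0.4903, 0.1638, 0.3243]
ee_rot: [[0.079, -0.997, -0.002], [-0.997, -0.079, -0.001], [0.001, 0.002, -1.0]]
wrist_force: [-0.5, -1.4, 0.4]
gripper_width: 0.003
```

View pics/j.png

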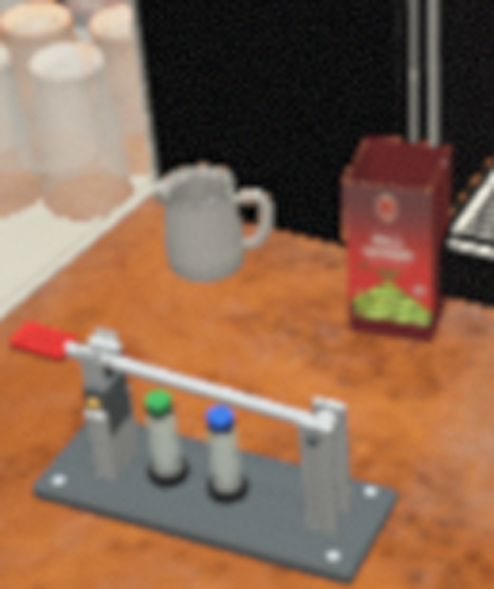

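View pics/k.png

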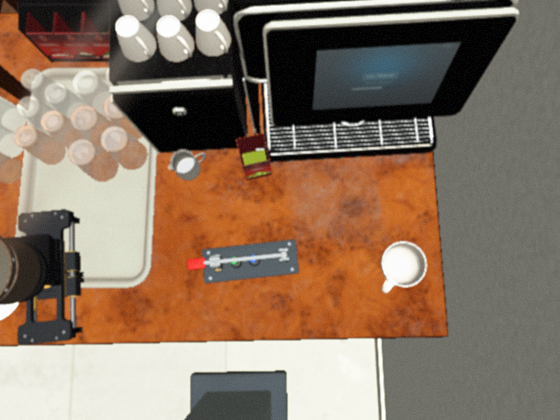

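The bar lies in the clip, with its tab at (40,340) in the scene crop. It stays shut with the gripper well away, both heads are seated, and the tea box, jug and mug haven't moved.

```bash
python3 -c "
from station import finish_job;print(finish_job())"
```

```text
the job is handed in; nothing more can be done
None
```

The job is done and handed in at about 24 s of the 54 s allowed; `finish_job()` gave no verdict.

- **Rods:** I pushed the blue rod home first, then the green, with the keeper bar still open. I stopped each when the force rose from about 5 N to 10–12 N on the rubber collar. The picture afterwards showed both heads seated on their rims.
- **Keeper bar:** I swung it down by its red tab. It met the jaws at about 7 N, and the force then dropped to zero, which I took as the snap. I pressed it onto the rest with about 16 N vertically (under 18 N in total, against the 3.5 kg limit) and then backed the gripper away.
- **Last checks:** About 0.9 s after I started to release it, pictures from two cameras showed the bar lying shut in the clip with nothing touching it. The tea box, jug and mug stood where they started, and the wrist force was near zero. I did not measure the keeper angle or the rod heights after closing.
- **One disagreement:** My first picture estimate put the green rod about 38 mm above home, 4 mm over the stated maximum. It did not matter, because I stopped each push by the force I felt.

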